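# Hang the torque T-key on the bolted hook rack

## Robot

A 6-joint arm with a two-finger parallel gripper is mounted at the origin on a cart in front of the work surface, level with it; the furniture and walls round the work are solid. World frame = base frame: x ahead of the robot, y to its left, z up, the work surface at z = 0. Lengths are in mm, angles in rad, forces in N, time in s.
With the tool pointing down it reaches from about 350 to 975 mm from the base axis. Payload 7.1 kg.
Tool frame: the origin (TCP) lies at the very end of the fingers, on their centre line; the grasp point (between the pads) lies 19 mm behind it (ctrl.grip_point_offset is the distance from the TCP to the grasp point, in mm); z points along the fingers, y is the direction in which the jaws open and shut (so a half turn about z gives the same grasp; the last joint's range is limited). The gripper opens to 88 mm and grips with 3 to 60 N. Pads are 20 mm wide; open, the fingers measure 115 mm over their backs; the gripper's body (75 mm by 178 mm) begins 61 mm behind the grasp point.
Start: joints at [-1.122, 0.423, 1.63, -0, 1.089, -0.019], TCP at [281.841, -557.826, 222.675] pointing down, gripper open.
Joint ranges: [-3, 3], [-0.9, 2.11], [0.09, 2.58], [-1.31, 4.45], [0.11, 2.69], [-2.54, 2.54]. Speed limits (rad/s): [2.39, 2.39, 3.01, 3.14, 3.14, 3.14].

## Interface

Orientations are given as a rotation vector (axis times angle).
In Python, from workcell import ctrl gives the robot as it stands.
- The arm moves only by the tool move_arm, never from a script. Its argument "increments" is one flat list of numbers, 5 for each row, row after row: the closure in counts, from 0 (fully open) to 255 (shut), then the shift along the tool's x, y, z in mm, then the turn about the tool's z in degrees. In form: [grip, dx, dy, dz, yaw, grip, dx, dy, dz, yaw, ...]. A call has 1 to 12 rows; each row is the pose to reach, as a shift and turn from the pose measured when the call began, along the tool's axes at that moment; what a row does not reach only later rows make up. A row lasts 1/8 s, in which the tool goes at most 62.5 mm and 10.7 degrees, less where a joint would pass 70% of its speed; a pose out of reach is approached as far as the arm can. A call with a gripper value outside its range is refused whole. The fingers move at their own pace and stop on an object; the grip force is fixed at half the most. Time passes only in rows, so rows that repeat a pose let the fingers close. It gives the time, the measured TCP pose, the force and the opening at its end, in the units of the state.
- ctrl.get_obs(): the state, without advancing time (a new reading comes with each control period).
- ctrl.get_image(name): name is "scene" or "top" or "wrist"; returns a dict with "frame" (480x640x3 uint8, red, green, blue), "vertical_fov" (degrees; the focal length in pixels is half the picture's height over the tangent of half this angle, whatever the lens; pixels are square), "cx", "cy" (the principal point, pixels), "pose" (4x4, takes a point from camera to world coordinates); the wrist camera has in their place "mount" (4x4, takes a point from camera to tool coordinates, whose origin is the TCP and whose axes are the flange's). Camera axes: x right, y down, z forward; pixel columns grow to the right and rows downward; lengths in mm; the calibration is good to about 2 mm. The wrist camera is an equidistant fisheye: a pixel r from the principal point sees the ray r / f radians off the axis. A picture is of the moment at which its call begins: read the wrist's pose just before it. There is no depth.
- ctrl.close_job(): hands the job in, once; it reports no verdict.
The state is a dict: "t": time; "qpos": joint angles; "qvel": joint speeds; "joint_torque": joint torques, N m; "ee_pos": TCP position; "orientation": TCP orientation; "ft_force": force on the tool from outside, world axes, zero at the start; "moment": the same for the moment, N m; "width": finger opening in mm.
Only numpy, scipy, OpenCV 4.12 (cv2) and the standard library are available. Lean on these libraries where they do the work, as an engineer would, in place of code of your own. Each camera call takes 0.05 s, during which the arm holds its last target.

## Task

The T-handled key with the square head was left standing in the clamp block: hang it on the one free hook of the rack, between its neighbours, and lock it in. To do so, first slide the free hook's bolt fully back, then hang the key so that its shaft is in the fork's slot and its cross handle lies flat across both prongs, and finally push the bolt fully home again. Keep the key upright and do not knock the tools that hang beside it.

Things in the scene. Friction and masses are not known exactly. Their poses are not given: they have to be found in the camera images.
- key_head (a point): Centre of the key's square grey head, 26x26 mm, 36 mm tall, on the middle of a black cross handle (84 mm long on the key's y, 16 wide, 16 tall; underside 34 mm below this point). A 10 mm round shaft goes 130 mm down from the underside. 0.13 to 0.25 kg. Stands upright, leaning a little, 35 mm deep in the clamp block's 13 mm hole: pull straight up. Handle within 0.8 rad of the world's y.
- key: The same key; origin at the middle of the cross handle's underside, z up along the shaft, y along the handle.
- clamp_block: Fixed aluminium block 70x70 mm on a steel base plate 110x90 mm; origin on the bench under its centre, z up; its top with the socket in the middle is 50 mm above the bench.
- rack: Fixed rack, 430 mm wide: a rail along y on two posts, top 160 mm above the bench. Origin on the bench under the middle of the rail's front face; -x points to the robot's side, z up. Four hooks at y = -145.5, -48.5, 48.5, 145.5 mm; the free one is one of the inner two, a tool hangs on each of the others (their bolts are shut and do not move).
- hook_seat (a point): The free hook: two level prongs along this frame's -x, z up, y to the left along the rail. Point: mid-slot at the prongs' top (z 160 mm), where the middle of the handle's underside should rest. Slot 18 mm wide, open in front and above; prongs 16 mm wide each, from x = -38 (tips) to 34 mm (rail face; rail top level with prongs). Lips 8 mm tall on the tips (x -38 to -32): pass over them.
- bolt (a joint): Slide of the free hook's bolt, m: 0 = home (its 10 mm rod bars the slot's mouth 50 mm in front of hook_seat, 6 mm below the prongs' top), 0.034 = fully back, mouth free; grows along hook_seat's +y. Friction 1.2 N, stays where left, starts at 0 to 0.004. Its guide (y 12 to 44) and keeper (y -12 to -18 mm) lie at x -60 to -38 of hook_seat and reach 2 mm above the prongs.
- bolt_knob (a point): The bolt's upright knob, black, 14 mm thick: point on its axis 14 mm above the prongs' top; its top is 26 mm above the prongs' top. Moves with the bolt; at bolt = 0 it is 50 mm in front of hook_seat (-x) and 28 mm to the left (+y). A shut gripper from above can push it sideways.
- t_plain: Neighbour: plain T-key without head, shaft 135 mm, hanging loose on another hook. For all three neighbours: origin at the middle of the cross handle's underside, z up, handle 84 mm long on y, 16 mm wide and tall; 13 mm is left between handles on hooks side by side; which hangs where varies.
- t_round: Neighbour: T-key with a low round head (26 mm wide, top 34 mm above the handle's underside), shaft 120 mm, hanging loose.
- t_socket: Neighbour: T-key without head, with a thick 16 mm socket at the end of its shaft (115 mm long in all), hanging loose.
Mind the look-alikes: they are no part of the job. Leave any purple or yellow look-alike of the key alone.

How it is judged:
By the outcome, as a careful person would: the job done as asked, in the order asked, and still so for the second after the job is handed in, with the robot touching nothing.
It also fails if it takes over 72 s, if anything falls off the work surface, if the arm or the gripper's body presses on something with over 40 N, if the wrist force passes 120 N, or if a joint passes its speed limit or range.

## Working session

There is one attempt and no reset: what is moved stays moved. The work goes in short steps, Python scripts to look and compute and a tool call to move; the robot and the scene stay as the last step left them, time stands still between calls to the robot, and variables do not carry over. Pictures are saved under pics/ and viewed, and the job is handed in when it is done.

Besides the shell and the picture viewer there is one more tool, called by a JSON object that holds its "method" and its "body". move_arm: Moves the arm, as the interface text tells. Its arguments: {"type":"object","properties":{"increments":{"type":"array","items":{"type":"number"}}},"required":["increments"]}

```bash
ls; mkdir -p pics
cat > h.py <<'E'
import numpy as np, cv2
from scipy.spatial.transform import Rotation as R
from workcell import ctrl
def grab(name,fn):
    o=ctrl.get_obs(); im=ctrl.get_image(name)
    cv2.imwrite('pics/'+fn+'.png',im['frame'][:,:,::-1])
    d={k:v for k,v in im.items() if k!='frame'}
    if name=='wrist':
        T=np.eye(4);T[:3,:3]=R.from_rotvec(o['orientation']).as_matrix();T[:3,3]=o['ee_pos']
        d['pose']=T@np.array(im['mount'])
    d['pose']=np.array(d['pose']);d['name']=name
    np.save('pics/'+fn+'.npy',d,allow_pickle=True)
    return im['frame'],d
def load(fn): return cv2.imread('pics/'+fn+'.png')[:,:,::-1],np.load('pics/'+fn+'.npy',allow_pickle=True).item()
def ray(d,u,v):
    f=240/np.tan(np.radians(d['vertical_fov'])/2)
    x,y=u-d['cx'],v-d['cy']
    if d['name']=='wrist':
        r=np.hypot(x,y);a=r/f;k=np.sin(a)/max(r,1e-9);c=np.array([x*k,y*k,np.cos(a)])
    else: c=np.array([x/f,y/f,1.]);c/=np.linalg.norm(c)
    return d['pose'][:3,3],d['pose'][:3,:3]@c
def plane(d,u,v,z):
    o,r=ray(d,u,v);return o+r*(z-o[2])/r[2]
def proj(d,p):
    f=240/np.tan(np.radians(d['vertical_fov'])/2)
    c=d['pose'][:3,:3].T@(np.array(p,float)-d['pose'][:3,3])
    if d['name']=='wrist':
        s=np.hypot(c[0],c[1]);a=np.arctan2(s,c[2]);k=a*f/max(s,1e-9);return np.array([d['cx']+c[0]*k,d['cy']+c[1]*k])
    return np.array([d['cx']+f*c[0]/c[2],d['cy']+f*c[1]/c[2]])
def tri(*obs):
    A=np.zeros((3,3));b=np.zeros(3);L=[ray(*o) for o in obs]
    for o,r in L:
        P=np.eye(3)-np.outer(r,r);A+=P;b+=P@o
    p=np.linalg.solve(A,b)
    return p,[round(float(np.linalg.norm((np.eye(3)-np.outer(r,r))@(p-o))),2) for o,r in L]
def crop(fn,u0,v0,u1,v1,s,out):
    im=cv2.imread('pics/'+fn+'.png')[v0:v1,u0:u1]
    cv2.imwrite('pics/'+out+'.png',cv2.resize(im,None,fx=s,fy=s,interpolation=cv2.INTER_CUBIC))
E
python3 - <<'E'
from h import *
for n in ['scene','top','wrist']:
    f,d=grab(n,n+'0');print(n,d['vertical_fov'],d['cx'],d['cy'],d['pose'].round(2).tolist())
o=ctrl.get_obs();print(o)
E
```

```text
pics
scene 43.466427402892954 323.0565567525695 238.92858176500548 [[-0.8, -0.37, 0.47, -156.3], [-0.6, 0.46, -0.66, 875.98], [0.02, -0.81, -0.59, 986.97], [0.0, 0.0, 0.0, 1.0]]
top 55.962046696741666 322.7058666387498 241.79132436710617 [[-0.01, -1.0, 0.04, 459.06], [-1.0, 0.01, -0.0, -61.95], [0.0, -0.04, -1.0, 1167.37], [0.0, 0.0, 0.0, 1.0]]
wrist 65.70646984690485 319.3537340061577 238.86224856116894 [[0.45, -0.87, -0.22, 341.55], [-0.89, -0.44, -0.11, -529.1], [-0.0, 0.24, -0.97, 383.95], [0.0, 0.0, 0.0, 1.0]]
{'t': 0.15, 'qpos': array([-1.12201058e+00,  4.23662433e-01,  1.63045854e+00, -2.96710547e-05,
        1.08856341e+00, -1.89998651e-02]), 'qvel': array([ 0.00196013, -0.00277037, -0.00039285, -0.00191536, -0.00083337,
       -0.00018105]), 'joint_torque': array([ 1.75087185e-03, -5.44982243e+01, -2.73920739e+01,  6.44840556e-02,
        2.04959849e-02, -6.72274473e-05]), 'ee_pos': array([ 281.66470674, -557.49385088,  222.10401894]), 'orientation': array([-3.05501478e+00, -7.27889745e-01,  4.05882664e-04]), 'ft_force': array([-1.16209533, -0.29911663, -0.34050756]), 'moment': array([ 0.01320517,  0.02634388, -0.0281786 ]), 'width': 88.03291792551205}
```

View pics/scene0.png

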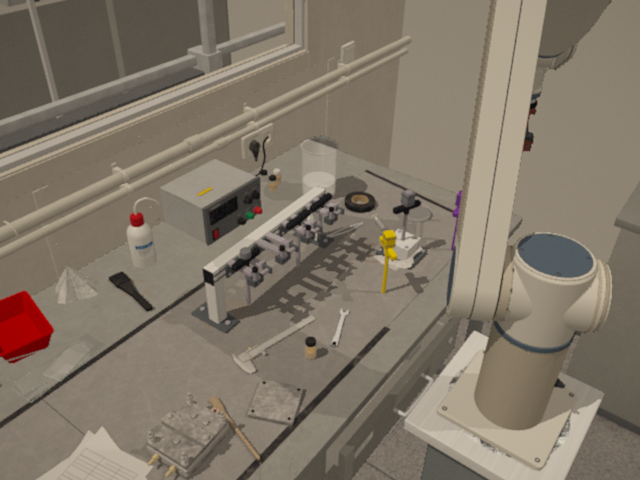

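View pics/top0.png

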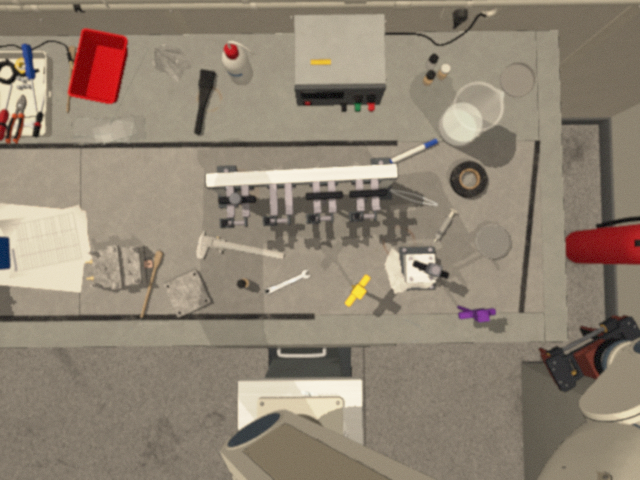

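View pics/wrist0.png

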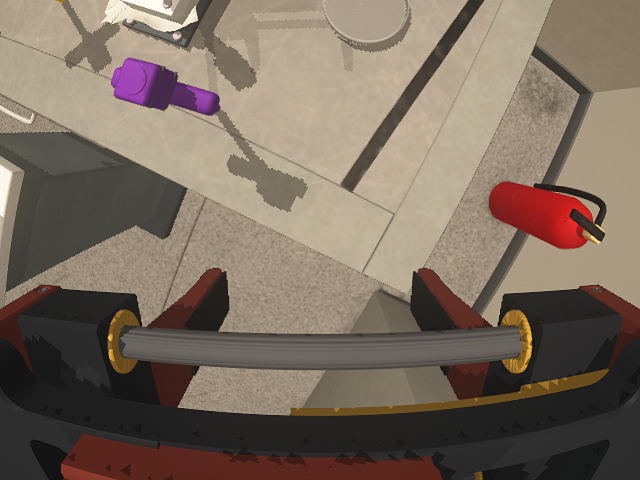

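Candidates for the key: a black T with a grey head in the clamp (top 432,270; scene 407,200), a yellow look-alike (top 358,291; scene 388,240), a purple one (top 478,314), and the hanging tools on the rack (top 235/322/370,200). By the description it is the black and grey one in the clamp. The free hook looks like the second from the left (top 282,200). I'll check both in close crops.

Run:
```python
from h import *
crop('top0',380,230,470,300,8,'ck')
crop('top0',195,150,405,240,3.8,'cr')
crop('scene0',225,180,345,310,4.6,'cs')
crop('scene0',360,180,440,280,6,'cks')
```

```text
(no output)
```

View pics/ck.png

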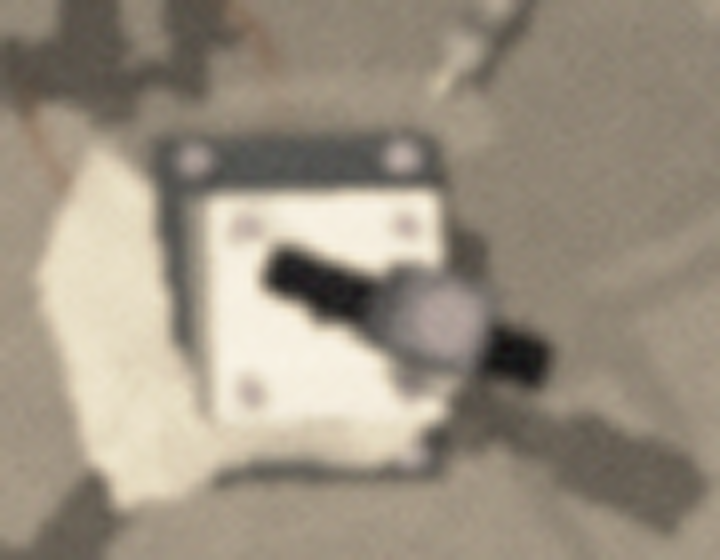

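View pics/cr.png

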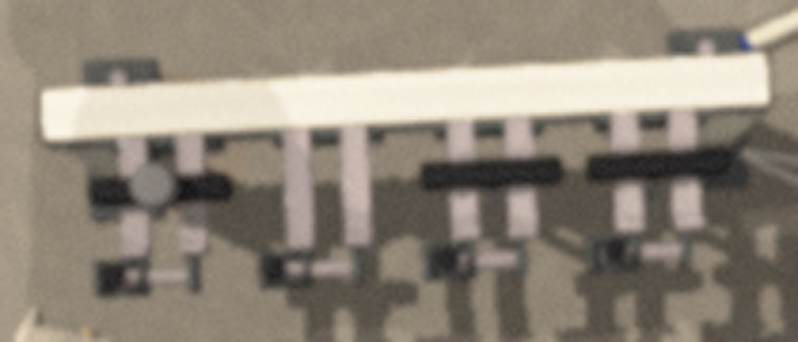

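View pics/cs.png

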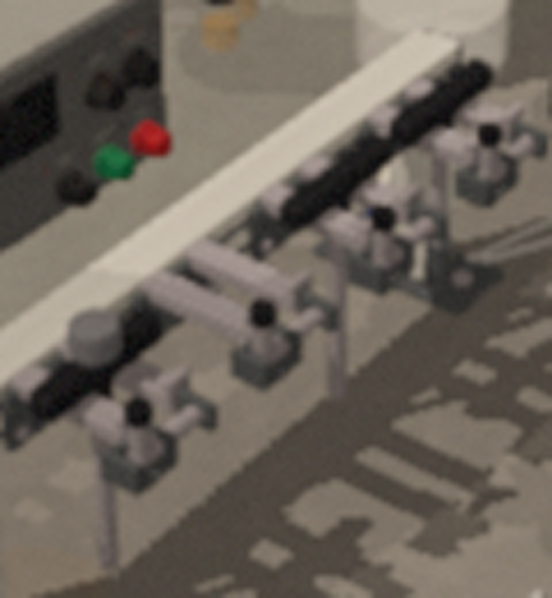

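View pics/cks.png

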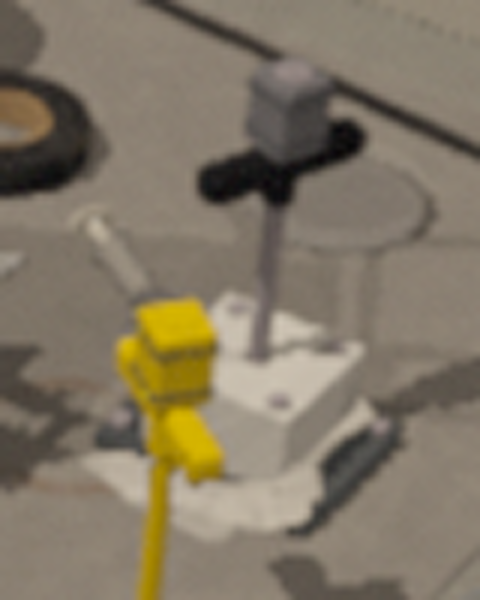

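Crops confirm: the key is the black T with a square grey head in the clamp, next to a yellow look-alike in front. The free hook is second from the left, with its black knob at about top (268,221) and scene (282,248).

Run:
```python
from h import *
np.set_printoptions(precision=1,suppress=True)
_,t=load('top0');_,s=load('scene0')
def T(x,y,k=3.8,o=(195,150)): return x/k+o[0]-.5+.5/k,y/k+o[1]-.5+.5/k
a=plane(t,*T(45,140),160);b=plane(t,*T(768,105),160)
print('rail',a,b,np.linalg.norm(a-b),'yaw',np.degrees(np.arctan2(*(a-b)[:2])))
knT=T(272,268);knS=T(263,310,4.6,(225,180))
print('knob',tri((t,*knT),(s,*knS)))
hT=T(440,318,8,(380,230));hS=T(292,78,6,(360,180))
print('headtop',tri((t,*hT),(s,*hS)))
# handle ends in top & scene
for A,B in [((280,268),(352,135)),((540,360),(208,185))]:
    print('end',tri((t,*T(*A,8,(380,230))),(s,*T(*B,6,(360,180)))))
print('sock top plane z=50', plane(s,*T(262,352,6,(360,180)),50))
print('block top corners', [plane(t,*T(*p,8,(380,230)),50) for p in [(205,185),(445,185),(215,420)]])
print('scene clamp', [proj(s,p) for p in []])
```

```text
rail [623.5 196.6 160. ] [ 639.4 -230.3  160. ] 427.1458536312672 yaw -2.133867036919994
knob (array([543.9,  60. , 183.6]), [0.45, 0.45])
headtop (array([ 432.5, -302.9,  194.2]), [0.77, 0.77])
end (array([ 421.2, -277. ,  183.2]), [29.71, 29.71])
end (array([ 444.5, -328.4,  126.9]), [31.29, 31.29])
sock top plane z=50 [ 431.8 -307.    50. ]
block top corners [array([ 471.2, -266.3,   50. ]), array([ 470.4, -340.5,   50. ]), array([ 398.8, -268. ,   50. ])]
scene clamp []
```

```bash
cat >> h.py <<'E'
def to(p,az=None):
    "shift in tool axes (mm) and yaw (deg) to bring TCP to p with tool-y (jaw) azimuth az (deg)"
    o=ctrl.get_obs();M=R.from_rotvec(o['orientation']).as_matrix()
    d=M.T@(np.array(p,float)-o['ee_pos']);c=np.degrees(np.arctan2(M[1,1],M[0,1]))
    y=0 if az is None else -((az-c+90)%180-90)
    print('t',round(o['t'],2),'tcp',o['ee_pos'].round(1),'jaw az',c.round(2),'tilt',np.degrees(np.arccos(-M[2,2])).round(2),'-> d',d.round(1),'yaw',np.round(y,1),'q',o['qpos'].round(2),'F',o['ft_force'].round(1),'w',round(o['width'],1))
E
python3 -c "
from h import *
to([405,-378,280],-19.5)"
```

```text
t 0.15 tcp [ 281.7 -557.5  222.1] jaw az -63.2 tilt 0.06 -> d [ 191.  -104.7  -57.8] yaw -43.7 q [-1.12  0.42  1.63 -0.    1.09 -0.02] F [-1.2 -0.3 -0.3] w 88.0
```

{"method": "move_arm", "body": {"increments": [0,10,-5,-50,-5,0,50,-25,-58,-15,0,95,-50,-58,-25,0,140,-75,-58,-34,0,175,-95,-58,-43.7,0,191,-105,-58,-43.7,0,191,-105,-58,-43.7]}}

```text
t: 1.02
ee_pos: [405.1, -377.3, 280.1]
orientation: [-2.566, -1.811, 0.0]
ft_force: [-0.1, -0.3, 0.0]
width: 87.6
```

Run:
```python
from h import *
grab('wrist','k1'); to([425,-350,280],-19.5)
```

```text
t 1.07 tcp [ 404.7 -378.1  280.2] jaw az -19.61 tilt 0.06 -> d [33.3  9.7  0.2] yaw -0.1 q [-0.77  0.26  1.73 -0.    1.15 -0.43] F [ 0.7 -0.6  0.5] w 88.1
```

View pics/k1.png

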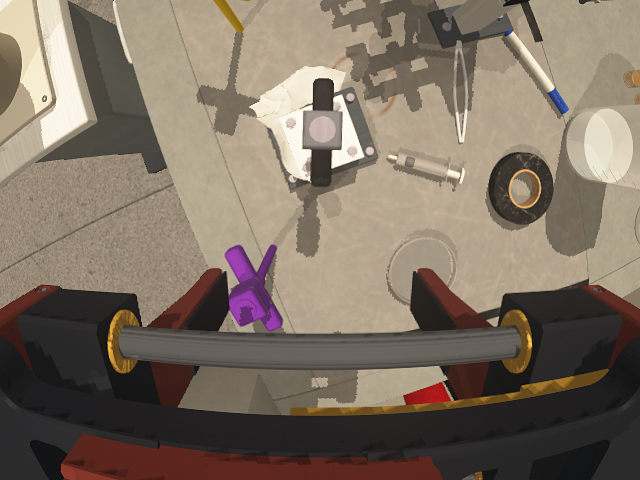

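{"method": "move_arm", "body": {"increments": [0,26,18,0,0,0,52,36,0,0,0,52,36,0,0]}}

```text
t: 1.45
ee_pos: [456.5, -341.8, 280.0]
orientation: [-2.567, -1.809, 0.001]
ft_force: [0.4, 0.5, 0.4]
width: 87.9
```

Run:
```python
from h import *
grab('wrist','k2'); to([555,-50,300],2.1)
crop('k1',230,60,400,200,4.5,'k1c')
crop('k2',180,80,380,260,4,'k2c')
```

```text
t 1.5 tcp [ 455.7 -342.1  279.9] jaw az -19.67 tilt 0.08 -> d [308.5  -4.9 -20.1] yaw -21.8 q [-0.66  0.28  1.7  -0.    1.16 -0.32] F [ 0.1  0.2 -0.3] w 87.5
```

View pics/k1c.png

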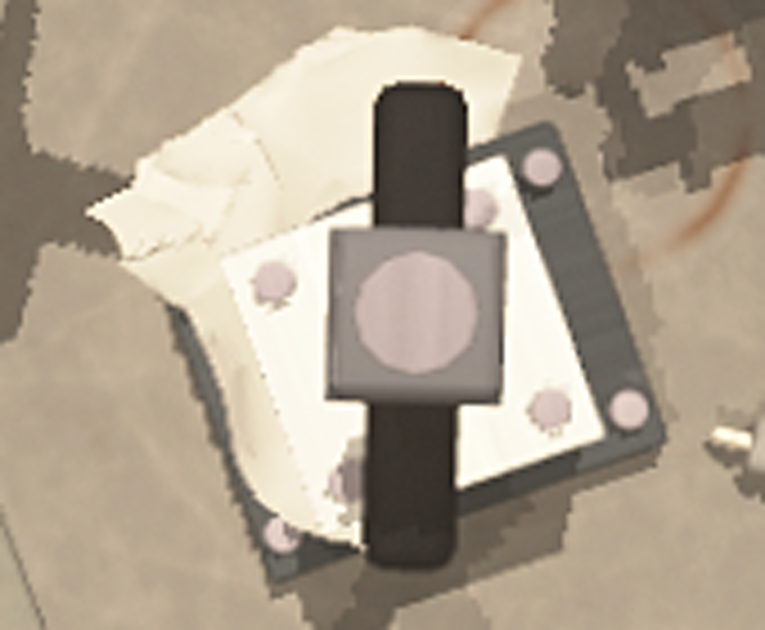

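View pics/k2c.png

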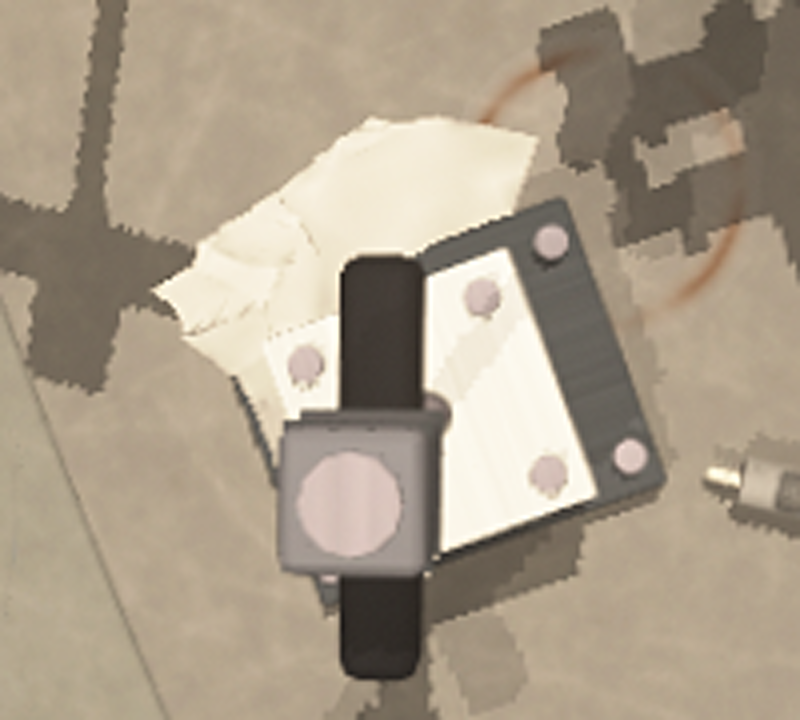

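Run:
```python
from h import *
np.set_printoptions(precision=1,suppress=True)
_,a=load('k1');_,b=load('k2')
def A(x,y): return (a,x/4.5+230-.39,y/4.5+60-.39)
def B(x,y): return (b,x/4+180-.375,y/4+80-.375)
print('headtop',tri(A(417,312),B(350,504)))
print('far end top',tri(A(420,88),B(382,258)))
print('near end',tri(A(410,565),B(380,676)))
bs=[((273,283),(306,363)),((480,208),(482,296)),((550,409),(548,473))]
P=[tri(A(*p),B(*q)) for p,q in bs]
for p in P: print(p)
print('block centre',(P[0][0]+P[2][0])/2)
for p in ((375,90),(467,90),(368,560),(455,560)): print(plane(*A(*p),153))
```

```text
headtop (array([ 434. , -305.1,  197.9]), [0.11, 0.11])
far end top (array([ 448.7, -266.5,  154.3]), [0.04, 0.04])
near end (array([ 419.4, -343.6,  157.3]), [0.13, 0.13])
(array([ 408.3, -280.2,   47.6]), [0.18, 0.18])
(array([ 459. , -280.1,   54.1]), [0.4, 0.4])
(array([ 459.1, -329.9,   51. ]), [0.13, 0.13])
block centre [ 433.7 -305.1   49.3]
[ 441.4 -264.   153. ]
[ 456.2 -269.2  153. ]
[ 412.8 -340.8  153. ]
[ 427.  -345.9  153. ]
```

Two views agree: the head top is at (434,-305,198), the handle yaw is about -20.7°, there is little lean, and the socket centre is at (434,-305). Now the rack: two wrist views.

{"method": "move_arm", "body": {"increments": [255,50,0,-20,-4,255,105,-2,-20,-8,255,160,-3,-20,-12,255,215,-4,-20,-17,255,270,-5,-20,-21.8,255,308,-5,-20,-21.8,255,308,-5,-20,-21.8]}}

```text
t: 2.38
ee_pos: [555.0, -50.1, 299.8]
orientation: [-2.178, -2.263, 0.001]
ft_force: [-0.3, -0.3, -0.0]
width: 21.0
```

Run:
```python
from h import *
grab('wrist','r1'); to([515,-20,300],2.1)
```

```text
t 2.42 tcp [554.5 -51.2 299.7] jaw az 2.14 tilt 0.11 -> d [ 32.6 -38.3  -0.2] yaw 0.0 q [-0.11  0.24  1.7  -0.    1.2  -0.15] F [ 0.2 -0.2 -0.3] w 17.3
```

View pics/r1.png

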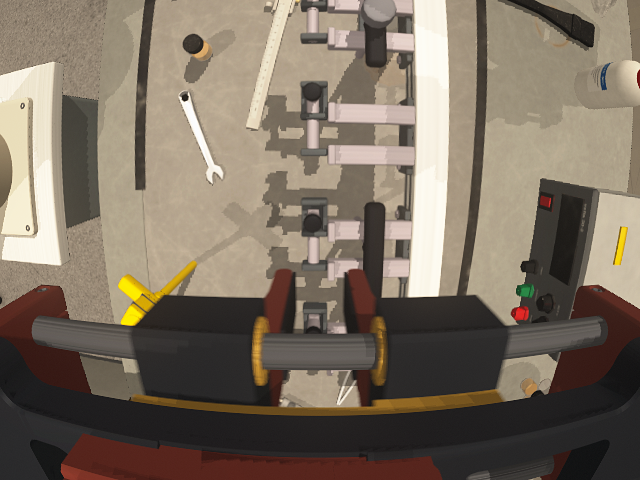

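{"method": "move_arm", "body": {"increments": [255,35,-25,0,0,255,70,-40,0,0,255,70,-40,0,0]}}

```text
t: 2.8
ee_pos: [510.8, 16.6, 299.9]
orientation: [-2.179, -2.261, 0.003]
ft_force: [0.1, -1.2, -0.1]
width: 0.2
```

Run:
```python
from h import *
grab('wrist','r2'); to([515,-20,300],2.1)
crop('r1',270,50,450,200,4.4,'r1c')
crop('r2',290,110,500,270,3.8,'r2c')
```

```text
t 2.85 tcp [511.6  15.9 300. ] jaw az 2.1 tilt 0.1 -> d [-36.    2.    0.1] yaw -0.0 q [ 0.01  0.17  1.8  -0.    1.18 -0.03] F [-0.1 -1.1 -0.4] w 0.4
```

View pics/r1c.png

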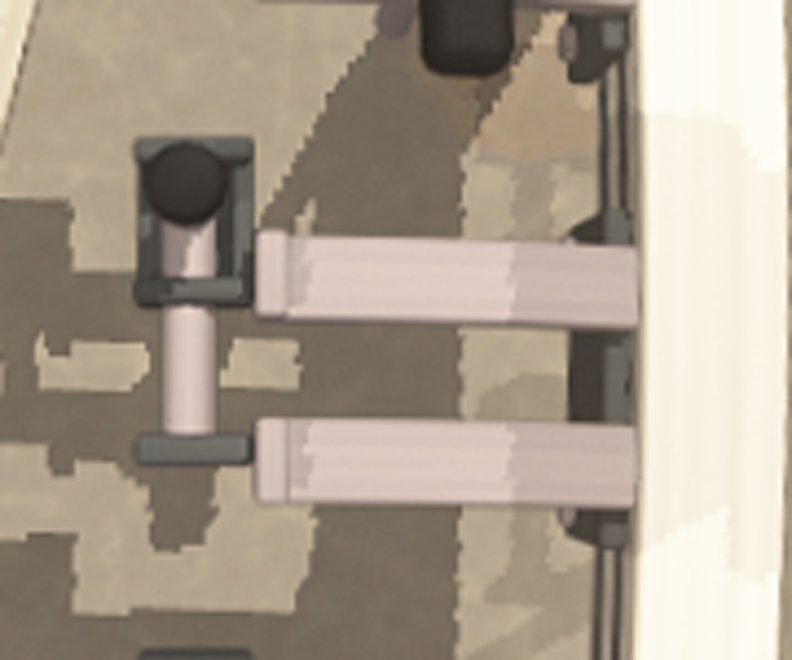

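View pics/r2c.png

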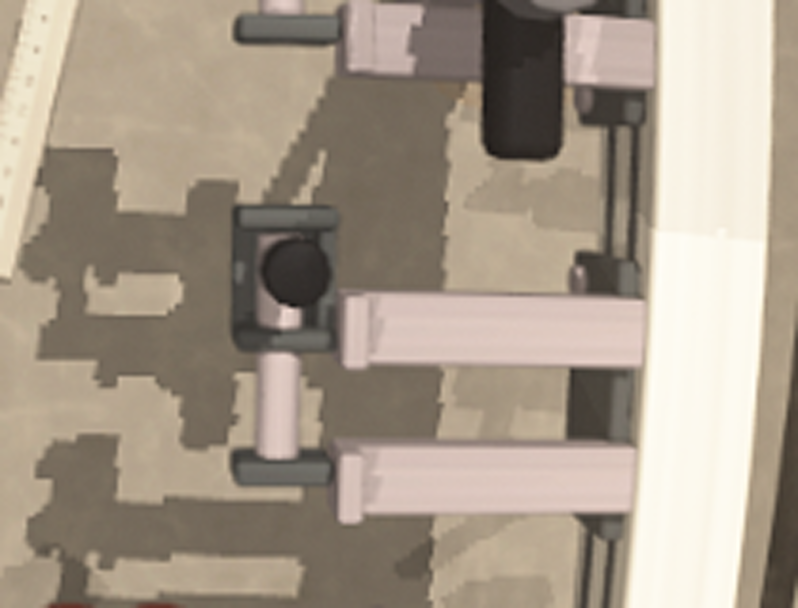

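Run:
```python
from h import *
np.set_printoptions(precision=1,suppress=True)
_,a=load('r1');_,b=load('r2')
def A(x,y): return (a,x/4.4+270-.39,y/4.4+50-.39)
def B(x,y): return (b,x/3.8+290-.37,y/3.8+110-.37)
pts={'railLo':((637,248),(645,293)),'railLi':((637,326),(643,367)),'railRi':((636,424),(636,446)),'railRo':((635,507),(633,513)),
'tipLi':((258,317),(345,367)),'tipLo':((258,232),(346,292)),'tipRi':((258,420),(342,452)),'tipRo':((258,502),(340,522)),'knob':((186,172),(297,262))}
for k,(p,q) in pts.items():
    r,e=tri(A(*p),B(*q));print(k,r,e,'planes', plane(*A(*p),168 if 'tip' in k else 160)[:2],plane(*B(*q),168 if 'tip' in k else 160)[:2])
```

```text
railLo [631.6  55.2 153.5] [0.6, 0.6] planes [629.5  54. ] [629.6  56.1]
railLi [630.   39.3 161.3] [0.29, 0.29] planes [630.1  39.2] [630.8  39.2]
railRi [631.1  20.8 160. ] [0.17, 0.17] planes [630.9  20.7] [631.2  20.9]
railRo [631.6   5.3 161.6] [0.32, 0.32] planes [631.7   5.1] [632.5   5.1]
tipLi [560.   36.1 165.7] [0.59, 0.59] planes [559.4  35.6] [560.   36.7]
tipLo [559.5  51.9 163.3] [0.66, 0.66] planes [558.8  51. ] [559.2  52.7]
tipRi [560.7  17.4 165.4] [0.57, 0.57] planes [560.2  17. ] [560.7  18.3]
tipRo [561.1   2.5 168.3] [0.4, 0.4] planes [560.8   2.3] [561.5   2.7]
knob [546.3  59.4 181.9] [0.34, 0.34] planes [545.5  62.7] [549.5  57.9]
```

Hook seat is about (596.4, 28.7, 160) with yaw about 2.4°, and the knob is at (546,59), so the bolt starts near 4 mm. Next the shut fingers go down to the right of the knob.

```bash
python3 -c "
from h import *
to([542,35,171],2.4)"
```

```text
t 2.85 tcp [511.6  15.9 300. ] jaw az 2.1 tilt 0.1 -> d [ 18.1  31.2 129. ] yaw -0.3 q [ 0.01  0.17  1.8  -0.    1.18 -0.03] F [-0.1 -1.1 -0.4] w 0.4
```

{"method": "move_arm", "body": {"increments": [255,18,31,30,0,255,18,31,75,0,255,18,31,110,0,255,18,31,129,0,255,18,31,129,0]}}

```text
t: 3.48
ee_pos: [541.2, 32.9, 169.4]
orientation: [-2.181, -2.258, 0.007]
ft_force: [0.6, -0.4, 0.8]
width: 0.3
```

Run:
```python
from h import *
grab('wrist','p1'); to([542,71,171],2.4)
```

```text
t 3.52 tcp [542.   33.3 170.7] jaw az 2.0 tilt 0.16 -> d [37.7  1.3 -0.4] yaw -0.4 q [ 0.04  0.37  1.85 -0.    0.92  0.01] F [0.2 0.3 0. ] w 0.6
```

View pics/p1.png

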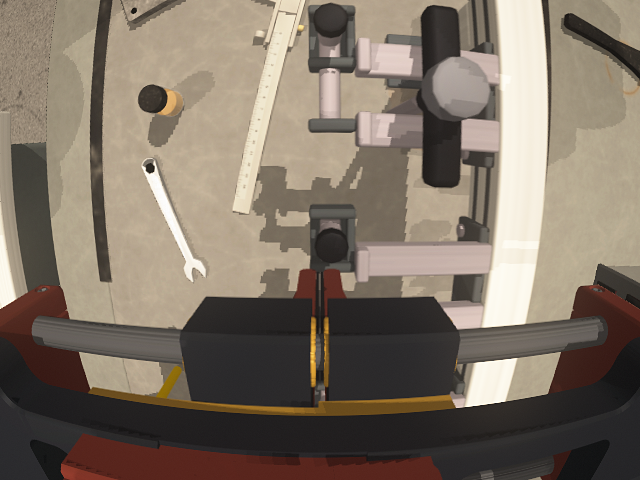

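The fingers are just right of the knob at pixel (330,245). Pushing the bolt back.

{"method": "move_arm", "body": {"increments": [255,6,0,0,0,255,11,0,0,0,255,16,0,0,0,255,21,0,0,0,255,26,0,0,0,255,30,0,0,0,255,34,0,0,0,255,34,0,0,0]}}

```text
t: 4.53
ee_pos: [540.6, 67.7, 170.4]
orientation: [-2.181, -2.259, 0.004]
ft_force: [0.1, -0.4, -0.2]
width: 0.7
```

{"method": "move_arm", "body": {"increments": [255,1,0,0,0,255,2,0,0,0,255,2,0,0,0]}}

```text
t: 4.9
ee_pos: [540.4, 69.6, 170.3]
orientation: [-2.181, -2.259, 0.005]
ft_force: [0.5, -0.9, -0.3]
width: 0.9
```

Run:
```python
from h import *
grab('wrist','p2'); to([542,71,171],2.4)
```

```text
t 4.95 tcp [540.5  69.6 170.4] jaw az 2.01 tilt 0.19 -> d [ 1.3  1.6 -0.6] yaw -0.4 q [ 0.11  0.38  1.85 -0.    0.92  0.07] F [-0.1  0.2  0.2] w 0.6
```

View pics/p2.png

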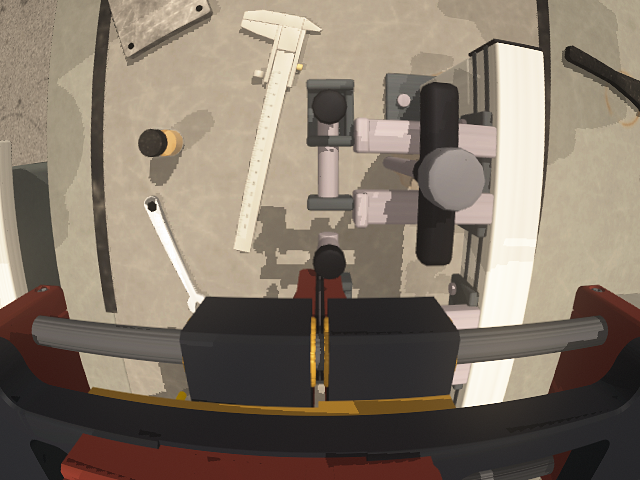

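The knob is moving with the finger and hasn't reached its stop. Continuing in small steps.

{"method": "move_arm", "body": {"increments": [255,1,0,0,0,255,2,0,0,0,255,2,0,0,0]}}

```text
t: 5.32
ee_pos: [540.4, 71.4, 170.4]
orientation: [-2.181, -2.259, 0.005]
ft_force: [0.8, -3.2, 0.3]
width: 0.7
```

{"method": "move_arm", "body": {"increments": [255,1,0,0,0,255,2,0,0,0,255,2,0,0,0]}}

```text
t: 5.7
ee_pos: [540.4, 71.7, 170.4]
orientation: [2.181, 2.26, -0.008]
ft_force: [1.3, -10.6, 1.2]
width: 0.2
```

The bolt reached its stop at y=71.7 with 10.6 N. I'll back off, rise and check.

{"method": "move_arm", "body": {"increments": [255,-6,0,0,0,255,-10,0,-10,0,255,-20,0,-50,0,255,-45,-10,-90,0,255,-75,-20,-130,0,255,-75,-20,-130,0]}}

```text
t: 6.45
ee_pos: [524.9, -4.5, 304.7]
orientation: [2.18, 2.254, -0.001]
ft_force: [0.3, 0.1, 0.1]
width: 0.5
```

Run:
```python
from h import *
grab('wrist','p3'); to([434,-305,250],-20.7)
```

```text
t 6.5 tcp [524.1  -3.8 302.6] jaw az 1.95 tilt 0.22 -> d [-297.8 -100.3   53.7] yaw 22.7 q [-0.03  0.18  1.77 -0.    1.19 -0.06] F [ 0.3 -0.  -0.5] w 0.3
```

View pics/p3.png

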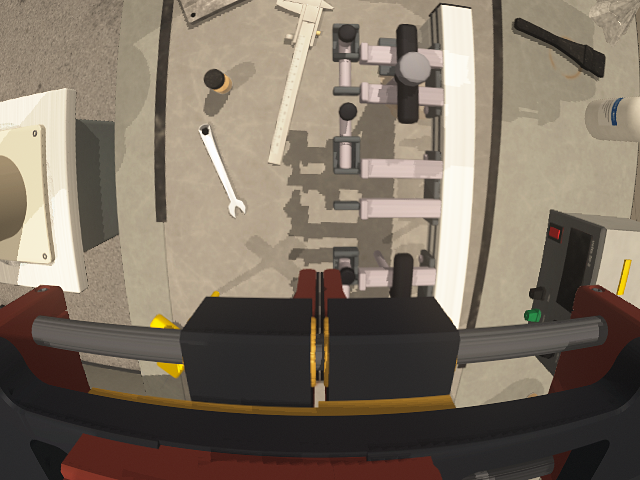

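The bolt is fully back and the slot mouth is clear; the neighbours are undisturbed. Now to the key.

{"method": "move_arm", "body": {"increments": [0,-50,-15,0,4,0,-105,-35,0,8,0,-160,-55,0,12,0,-215,-75,0,17,0,-265,-90,0,22.7,0,-298,-100,10,22.7,0,-298,-100,40,22.7,0,-298,-100,54,22.7,0,-298,-100,54,22.7]}}

```text
t: 7.62
ee_pos: [434.0, -303.9, 248.0]
orientation: [-2.584, -1.787, 0.004]
ft_force: [0.5, -0.8, -0.6]
width: 85.7
```

Run:
```python
from h import *
grab('wrist','g1'); to([434,-305,162],-20.7)
```

```text
t 7.67 tcp [ 434.6 -304.4  249.2] jaw az -20.68 tilt 0.16 -> d [-0.6 -0.4 87.2] yaw 0.0 q [-0.63  0.25  1.81 -0.    1.07 -0.27] F [ 0.1 -0.4  0.5] w 87.6
```

View pics/g1.png

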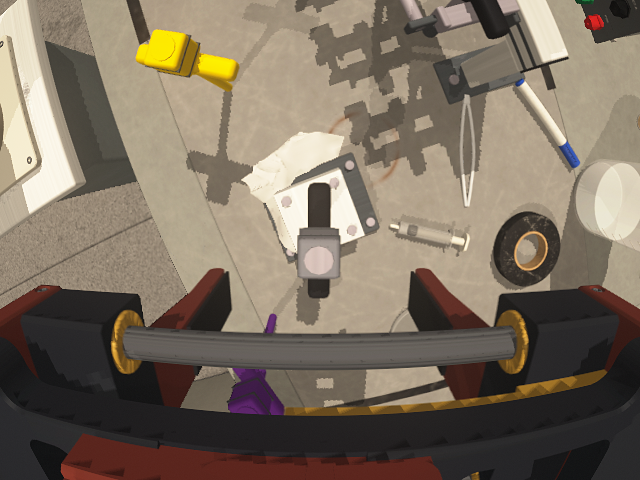

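{"method": "move_arm", "body": {"increments": [0,0,0,30,0,0,0,0,60,0,0,0,0,80,0,0,0,0,87,0,0,0,0,87,0]}}

```text
t: 8.3
ee_pos: [435.1, -304.5, 162.8]
orientation: [2.581, 1.786, -0.003]
ft_force: [-0.8, -0.1, 1.2]
width: 88.2
```

{"method": "move_arm", "body": {"increments": [255,0,0,0,0,255,0,0,0,0,255,0,0,0,0,255,0,0,0,0,255,0,0,0,0,255,0,0,0,0,255,0,0,0,0]}}

```text
t: 9.18
ee_pos: [435.0, -304.5, 162.7]
orientation: [2.582, 1.786, -0.003]
ft_force: [-0.2, -0.3, -0.0]
width: 26.1
```

Run:
```python
from h import *
grab('wrist','g2'); to([434,-305,260],-20.7)
```

```text
t 9.22 tcp [ 435.  -304.4  162.8] jaw az -20.65 tilt 0.16 -> d [ -1.1  -0.6 -97.2] yaw 0.1 q [-0.63  0.37  1.88 -0.    0.89 -0.27] F [-0.7  1.   0.4] w 26.0
```

View pics/g2.png

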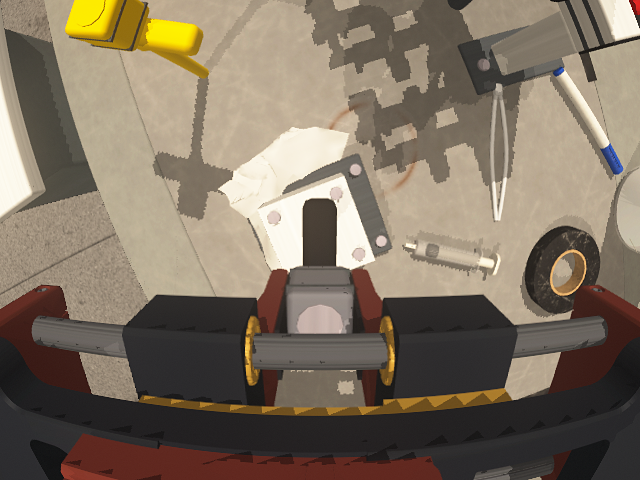

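Gripped, with a 26.0 mm opening. Lifting straight up.

{"method": "move_arm", "body": {"increments": [255,0,0,-10,0,255,0,0,-25,0,255,0,0,-45,0,255,0,0,-80,0,255,0,0,-120,0,255,0,0,-160,0,255,0,0,-197,0,255,0,0,-197,0]}}

```text
t: 10.22
ee_pos: [436.2, -304.8, 363.7]
orientation: [2.576, 1.782, 0.001]
ft_force: [0.9, 0.1, -1.6]
width: 25.7
```

Run:
```python
from h import *
grab('scene','l1');grab('wrist','l2'); to([490,24.2,360],2.4)
crop('l1',330,60,480,260,3,'l1c')
```

```text
t 10.32 tcp [ 434.6 -303.6  359.6] jaw az -20.65 tilt 0.17 -> d [326.3 -63.8  -1.4] yaw -23.0 q [-0.63  0.14  1.69 -0.    1.31 -0.27] F [ 0.2  0.3 -2.3] w 25.8
```

View pics/l1c.png

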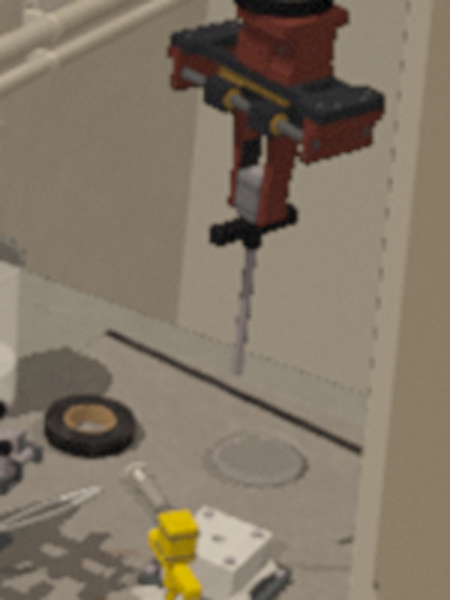

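View pics/l2.png

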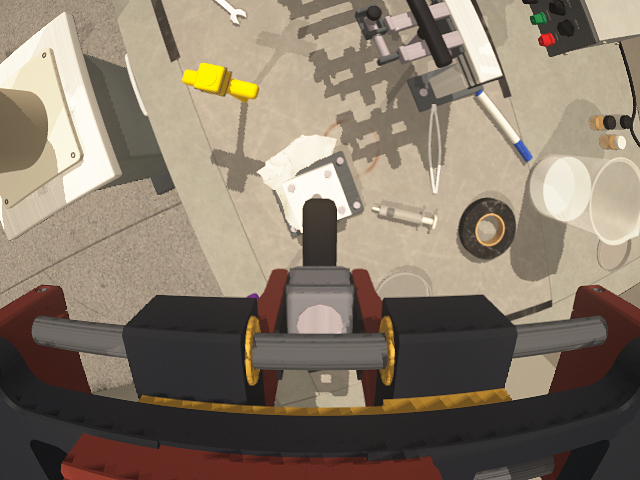

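The key is out of the block and upright in the gripper. Checking its lean in the scene view against a projected vertical.

Run:
```python
from h import *
np.set_printoptions(precision=1,suppress=True)
_,s=load('l1')
for z in (342,212): print((proj(s,[434.9,-304,z])-[330,60])*3)
# in-plane: deflect 5mm along key y dir at tip
k=np.array([.353,.936,0])
print((proj(s,np.array([434.9,-304,212])+5*k)-[330,60])*3)
_,w=load('l2')
tip=plane(w,320,201,350); print('handle end at z~350',tip, 'rel', (tip-[434.6,-303.6,359.6])@k)
```

```text
[251.7 237.2]
[234.3 378.2]
[229.7 379.7]
handle end at z~350 [ 451.1 -267.1  350. ] rel 39.988049933472304
```

{"method": "move_arm", "body": {"increments": [255,40,-8,0,-4,255,85,-16,0,-8,255,130,-24,0,-12,255,175,-32,0,-16,255,220,-42,0,-20,255,265,-50,0,-23,255,305,-58,0,-23,255,327,-64,0,-23,255,327,-64,0,-23,255,327,-64,0,-23]}}

```text
t: 11.58
ee_pos: [489.5, 24.5, 357.5]
orientation: [2.175, 2.266, -0.006]
ft_force: [0.1, -0.1, -2.0]
width: 26.0
```

Run:
```python
from h import *
to([490,25.2,194],2.4)
grab('wrist','h1')
```

```text
t 11.57 tcp [489.5  24.5 357.5] jaw az 2.36 tilt 0.24 -> d [  1.3   1.  163.5] yaw -0.0 q [ 0.03  0.08  1.77 -0.    1.3  -0.01] F [ 0.1 -0.1 -2. ] w 26.0
```

View pics/h1.png

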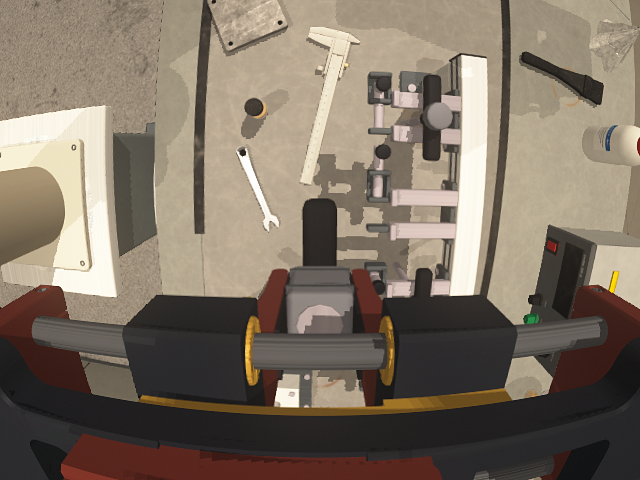

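{"method": "move_arm", "body": {"increments": [255,1,1,35,0,255,1,1,80,0,255,1,1,120,0,255,1,1,150,0,255,1,1,163,0,255,1,1,163,0]}}

```text
t: 12.38
ee_pos: [490.1, 24.1, 194.5]
orientation: [2.177, 2.265, -0.007]
ft_force: [-0.4, -0.4, -1.6]
width: 25.7
```

Run:
```python
from h import *
to([596.4,29.7,194],2.4)
grab('wrist','h2');grab('top','h2t');grab('scene','h2s')
crop('h2t',220,160,340,250,6.5,'h2tc')
crop('h2s',220,130,370,300,3.5,'h2sc')
```

```text
t 12.38 tcp [490.1  24.1 194.5] jaw az 2.27 tilt 0.26 -> d [1.400e+00 1.065e+02 1.000e-01] yaw -0.1 q [ 0.03  0.27  1.94 -0.    0.93 -0.01] F [-0.4 -0.4 -1.6] w 25.7
```

View pics/h2.png

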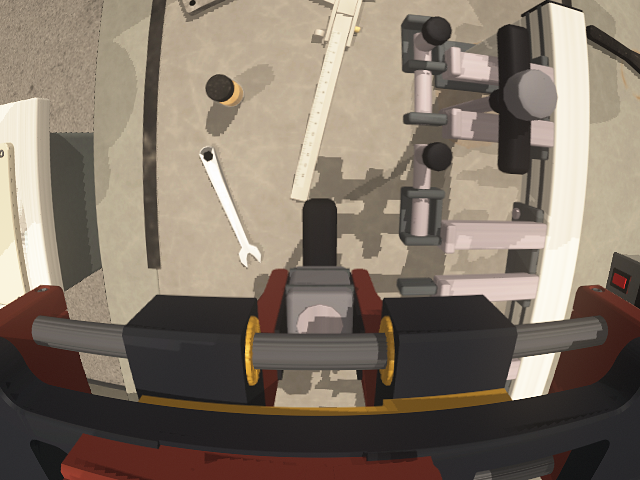

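View pics/h2tc.png

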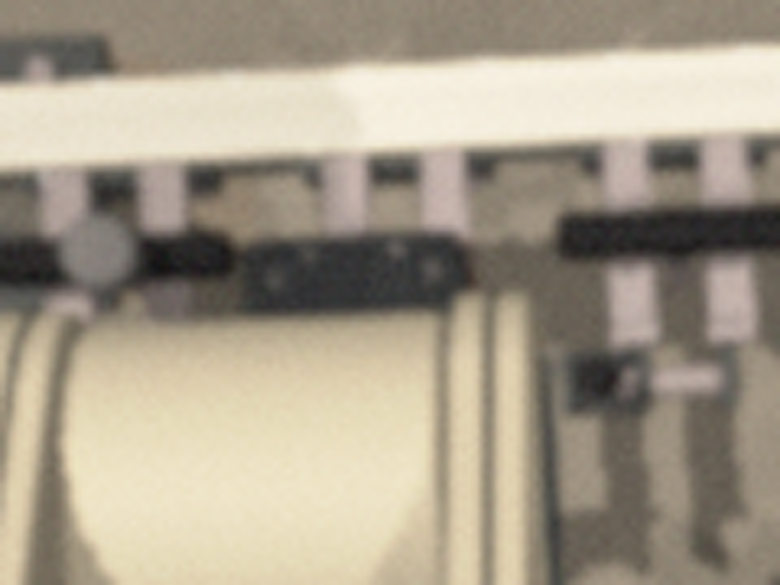

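View pics/h2sc.png

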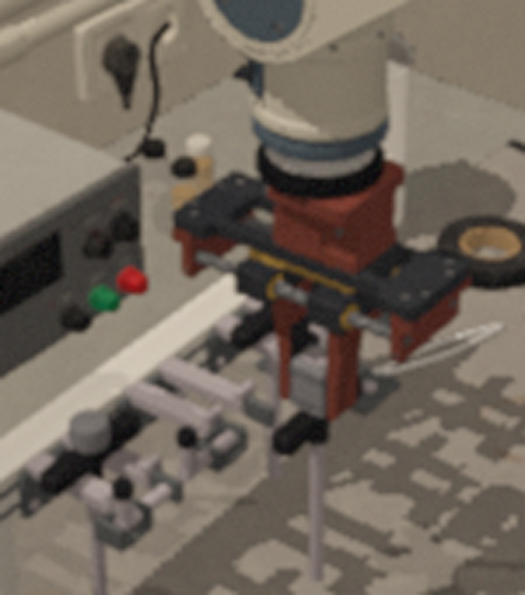

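Run:
```python
from h import *
np.set_printoptions(precision=1,suppress=True)
crop('h2',290,180,560,320,2.9,'h2c')
_,w=load('h2')
print('handle end',plane(w,320,199.5,184),plane(w,320,199.5,190),'expected seat line y at 490:',24.2+42)
print('corners handle', plane(w,304,203,184),plane(w,337,203,184))
```

```text
handle end [489.7  64.7 184. ] [489.6  65.6 190. ] expected seat line y at 490: 66.2
corners handle [482.2  62.8 184. ] [497.7  63.4 184. ]
```

View pics/h2c.png

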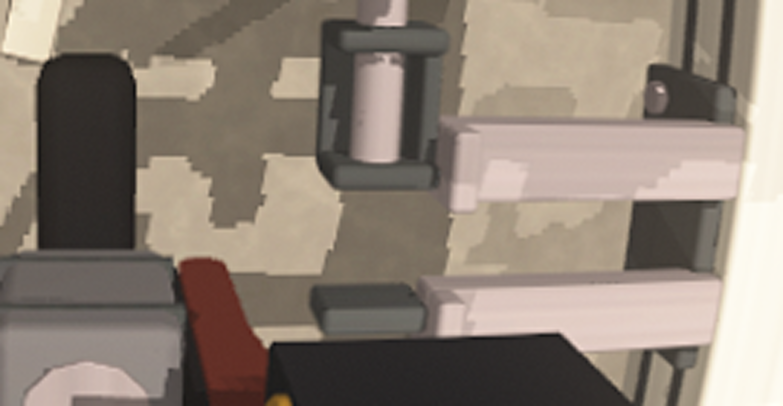

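Run:
```python
from h import *
np.set_printoptions(precision=1,suppress=True)
_,w=load('h2')
c=lambda x,y:(w,290+x/2.9-.33,180+y/2.9-.33)
for n,p,z in [('Lrail',(738,198),160),('Rrail',(720,272),160),('Lmid lip base',(478,205),160),('Rlip base',(465,293),160),('Llip top in',(475,207),168),('Rlip top in far',(455,285),168),('guide near',(335,186),162),('keeper far',(315,285),162),]:
    print(n,plane(*c(*p),z))
```

```text
Lrail [631.1  39.5 160. ]
Rrail [630.1  22.6 160. ]
Lmid lip base [568.1  36.  160. ]
Rlip base [568.1  17.4 160. ]
Llip top in [564.3  37.7 168. ]
Rlip top in far [562.5  22.  168. ]
guide near [537.6  39.3 162. ]
keeper far [535.7  19.2 162. ]
```

Key centre is about 1 mm right of the TCP and the slot line is consistent between views. Moving forward over the lips.

{"method": "move_arm", "body": {"increments": [255,1.2,15,0,0,255,1.4,30,0,0,255,1.4,45,0,0,255,1.4,58,0,0,255,1.4,70,0,0,255,1.4,80,0,0,255,1.4,80,0,0]}}

```text
t: 13.4
ee_pos: [571.7, 29.2, 195.9]
orientation: [2.175, 2.264, -0.003]
ft_force: [-0.7, 0.3, -1.8]
width: 25.5
```

Run:
```python
from h import *
to([596.4,29.7,194],2.4)
grab('wrist','i1');grab('scene','i1s')
crop('i1s',220,130,370,300,3.5,'i1sc')
```

```text
t 13.4 tcp [571.7  29.2 195.9] jaw az 2.3 tilt 0.19 -> d [-0.5 24.7  1.9] yaw -0.1 q [ 0.03  0.38  1.77 -0.    0.99 -0.01] F [-0.7  0.3 -1.8] w 25.5
```

View pics/i1.png

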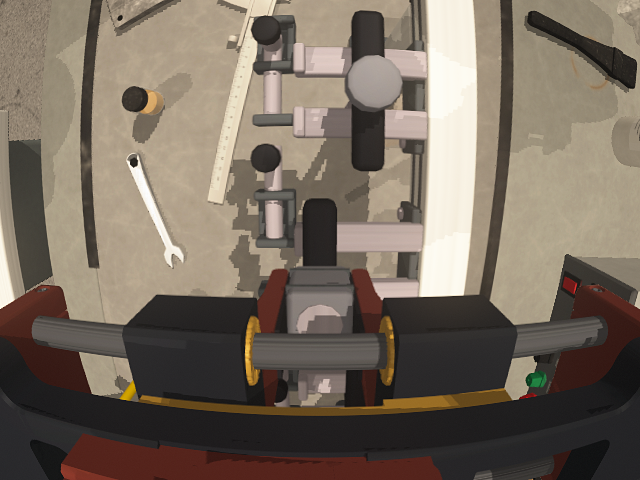

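View pics/i1sc.png

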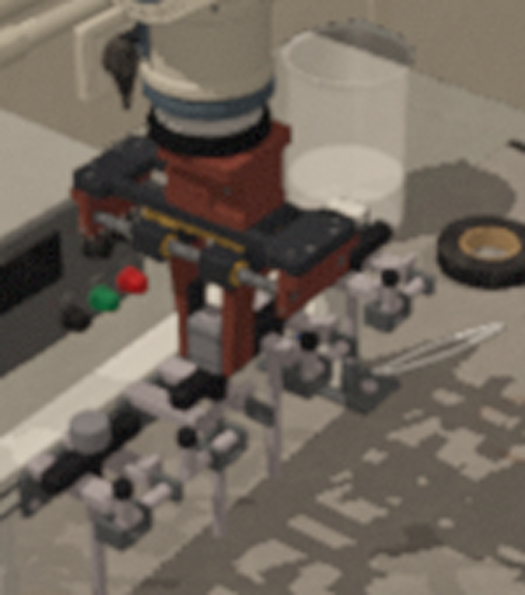

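The shaft is in the slot with no side force. On to the seat, then lower gently.

{"method": "move_arm", "body": {"increments": [255,-0.3,8,1,0,255,-0.5,16,2,0,255,-0.5,22,2,0,255,-0.5,25,2,0,255,-0.5,25,8,0,255,-0.5,25,12,0,255,-0.5,25,12,0]}}

```text
t: 14.38
ee_pos: [595.2, 29.6, 183.2]
orientation: [2.176, 2.265, -0.005]
ft_force: [0.0, 0.3, -1.5]
width: 25.5
```

Run:
```python
from h import *
to([596.4,29.7,178],2.4)
```

```text
t 14.38 tcp [595.2  29.6 183.2] jaw az 2.3 tilt 0.21 -> d [0.1 1.3 5.2] yaw -0.1 q [ 0.03  0.43  1.72 -0.    0.99 -0.01] F [ 0.   0.3 -1.5] w 25.5
```

Underside is now about 5 mm above the prongs. Lowering until contact.

{"method": "move_arm", "body": {"increments": [255,0,1,2,0,255,0,1,4,0,255,0,1,4,0]}}

```text
t: 14.75
ee_pos: [596.0, 29.6, 179.0]
orientation: [2.176, 2.265, -0.006]
ft_force: [0.2, 0.1, -1.8]
width: 25.8
```

{"method": "move_arm", "body": {"increments": [255,0,0,1,0,255,0,0,1.5,0,255,0,0,1.5,0]}}

```text
t: 15.12
ee_pos: [596.1, 29.6, 177.9]
orientation: [2.176, 2.265, -0.005]
ft_force: [-1.9, -1.3, 1.6]
width: 26.3
```

The force changed from -1.8 to +1.6 N, so the handle is touching the prongs. Releasing.

{"method": "move_arm", "body": {"increments": [200,0,0,0,0,160,0,0,0,0,120,0,0,0,0,80,0,0,0,0,60,0,0,0,0,60,0,0,0,0,60,0,0,0,0]}}

```text
t: 16.0
ee_pos: [596.1, 29.6, 177.9]
orientation: [2.176, 2.265, -0.005]
ft_force: [-0.2, 0.1, -0.1]
width: 66.9
```

Run:
```python
from h import *
to([596.4,29.7,260],2.4)
grab('wrist','j1');grab('scene','j1s')
crop('j1s',220,130,370,300,3.5,'j1sc')
```

```text
t 16.0 tcp [596.1  29.6 177.9] jaw az 2.3 tilt 0.21 -> d [ -0.2   0.2 -82.1] yaw -0.1 q [ 0.03  0.44  1.73 -0.    0.98 -0.01] F [-0.2  0.1 -0.1] w 66.9
```

View pics/j1.png

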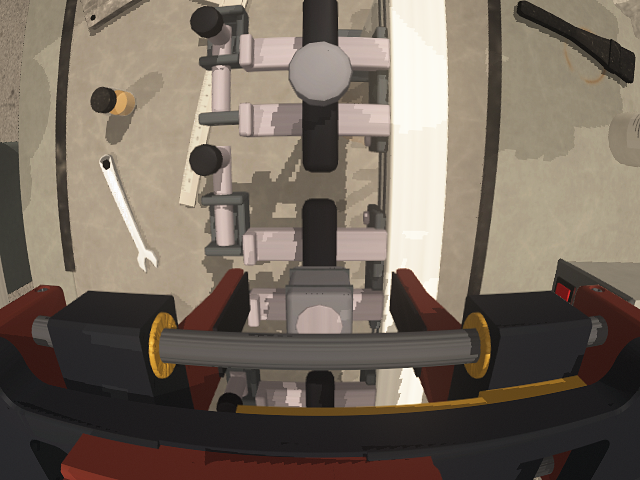

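View pics/j1sc.png

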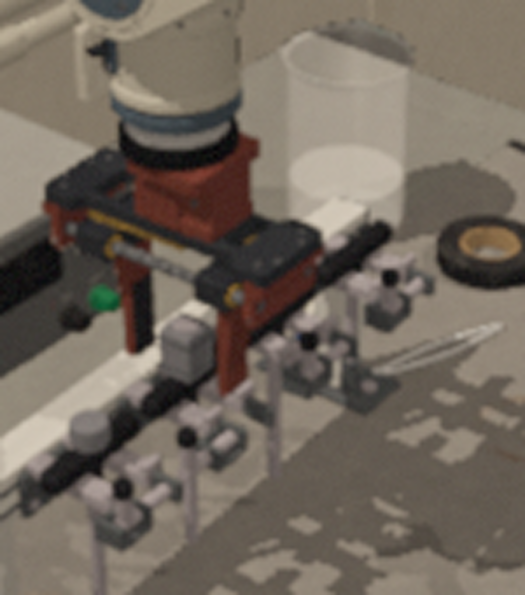

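The key hangs with its handle across both prongs. Rising and checking from above.

{"method": "move_arm", "body": {"increments": [60,0,0,-15,0,60,0,0,-40,0,60,0,0,-80,0,60,0,0,-115,0,255,-20,-25,-125,0,255,-50,-45,-125,0,255,-70,-45,-125,0,255,-70,-45,-125,0]}}

```text
t: 17.1
ee_pos: [554.9, -42.8, 303.9]
orientation: [2.177, 2.262, -0.004]
ft_force: [0.0, 0.2, 0.1]
width: 30.8
```

Run:
```python
from h import *
to([540,110,300],2.4)
grab('wrist','m1')
crop('m1',280,60,480,230,4,'m1c')
```

```text
t 17.1 tcp [554.9 -42.8 303.9] jaw az 2.18 tilt 0.19 -> d [153.2  -9.1   3.4] yaw -0.2 q [-0.1   0.24  1.7  -0.    1.2  -0.13] F [0.  0.2 0.1] w 30.8
```

View pics/m1.png

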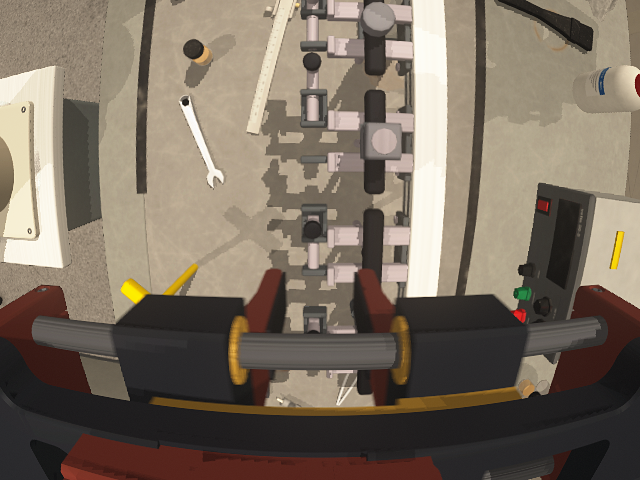

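View pics/m1c.png

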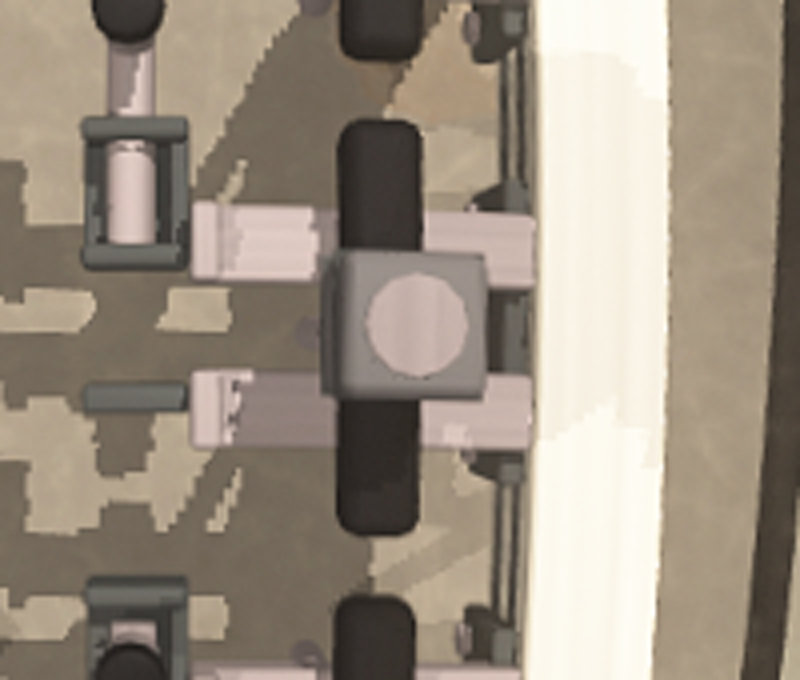

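The key lies flat across both prongs, centred, with gaps to both neighbours. Now to the far side of the knob.

{"method": "move_arm", "body": {"increments": [255,45,-9,0,0,255,95,-9,0,0,255,140,-9,0,0,255,154,-9,0,0,255,154,-9,20,0,255,154,-9,60,0,255,154,-9,80,0,255,154,-9,80,0]}}

```text
t: 18.15
ee_pos: [539.1, 111.0, 221.4]
orientation: [-2.178, -2.264, 0.009]
ft_force: [-0.2, -0.4, 1.1]
width: 0.7
```

Run:
```python
from h import *
to([540,110,171],2.4)
grab('wrist','n1');grab('scene','n1s');grab('top','n1t')
crop('n1s',220,130,370,300,3.5,'n1sc')
```

```text
t 18.15 tcp [539.1 111.  221.4] jaw az 2.21 tilt 0.33 -> d [-0.8  1.1 50.4] yaw -0.2 q [ 0.18  0.32  1.79 -0.    1.03  0.15] F [-0.2 -0.4  1.1] w 0.7
```

View pics/n1.png

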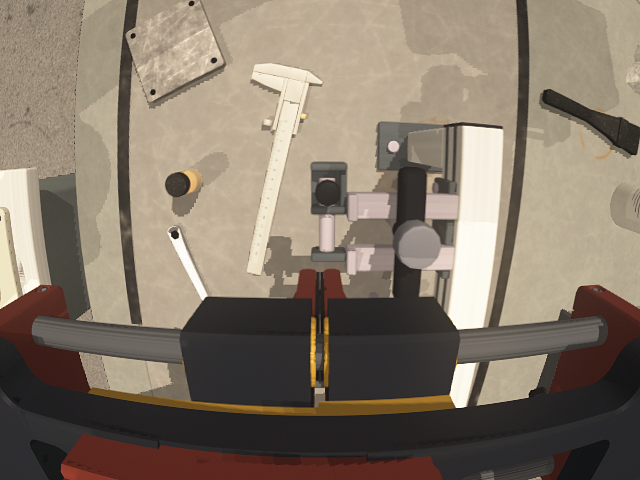

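View pics/n1sc.png

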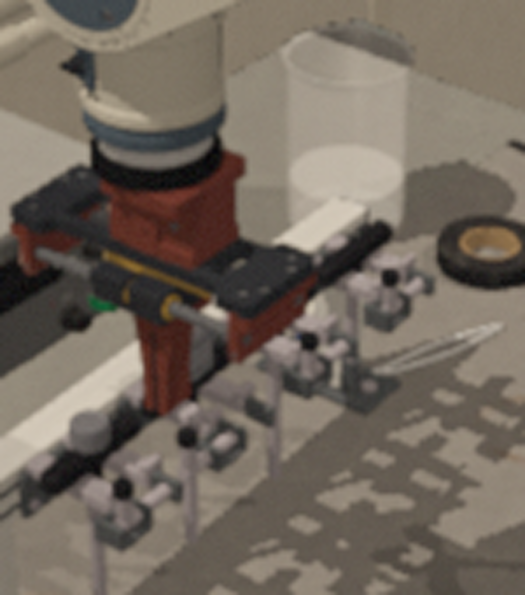

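Run:
```python
from h import *
_,w=load('m1');print(plane(w,312,61.5,186))
```

```text
[545.39621553  87.34695999 186.        ]
```

{"method": "move_arm", "body": {"increments": [255,0,0.5,20,0,255,0,0.5,35,0,255,0,0.5,46,0,255,0,0.5,50,0,255,0,0.5,50,0]}}

```text
t: 18.92
ee_pos: [541.3, 111.2, 174.0]
orientation: [2.177, 2.262, -0.003]
ft_force: [0.4, -0.4, -0.3]
width: 0.3
```

Down with no contact; the knob is at y≈88. Pushing the bolt home.

{"method": "move_arm", "body": {"increments": [255,-5,0,2,0,255,-9,0,3,0,255,-14,0,3,0,255,-19,0,3,0,255,-24,0,3,0,255,-28,0,3,0,255,-32,0,3,0,255,-35,0,3,0,255,-35,0,3,0]}}

```text
t: 20.05
ee_pos: [542.3, 75.9, 170.9]
orientation: [2.177, 2.262, -0.004]
ft_force: [-0.6, 0.5, 0.4]
width: 0.5
```

{"method": "move_arm", "body": {"increments": [255,-1,0,0,0,255,-2,0,0,0,255,-2,0,0,0]}}

```text
t: 20.42
ee_pos: [542.3, 73.8, 170.8]
orientation: [2.177, 2.262, -0.004]
ft_force: [0.5, 0.5, -1.2]
width: 0.3
```

{"method": "move_arm", "body": {"increments": [255,-1,0,0,0,255,-2,0,0,0,255,-2,0,0,0]}}

```text
t: 20.8
ee_pos: [542.3, 73.3, 170.9]
orientation: [2.179, 2.263, -0.001]
ft_force: [-0.8, 8.5, 1.0]
width: 0.3
```

{"method": "move_arm", "body": {"increments": [255,-1,0,0,0,255,-2,0,0,0,255,-2,0,0,0]}}

```text
t: 21.18
ee_pos: [542.4, 73.2, 170.9]
orientation: [-2.178, -2.261, -0.002]
ft_force: [-0.4, 10.7, -1.0]
width: 0.6
```

Run:
```python
from h import *
grab('scene','q1');crop('q1',240,190,350,290,6,'q1c')
```

```text
(no output)
```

View pics/q1c.png

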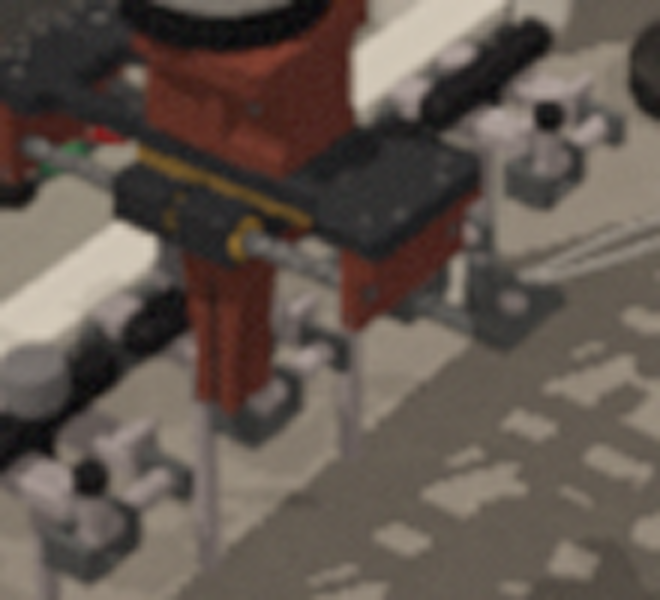

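The bolt is stopped hard at home, 10.7 N with no further motion. Backing off, rising and verifying.

{"method": "move_arm", "body": {"increments": [255,3,0,0,0,255,6,0,0,0,255,6,0,-20,0,255,6,0,-60,0,255,-20,-20,-110,0,255,-70,-20,-130,0,255,-115,-10,-130,0,255,-125,0,-130,0,255,-125,0,-130,0]}}

```text
t: 22.35
ee_pos: [547.3, -52.3, 300.2]
orientation: [-2.179, -2.259, -0.001]
ft_force: [-0.1, 0.8, -0.9]
width: 0.2
```

Run:
```python
from h import *
to([540,110,171],2.4)
grab('wrist','z1');grab('scene','z1s')
crop('z1',240,20,480,230,3.2,'z1c')
crop('z1s',225,180,345,310,4.6,'z1sc')
```

```text
t 22.35 tcp [547.3 -52.3 300.2] jaw az 2.06 tilt 0.16 -> d [162.1  -1.3 129.6] yaw -0.3 q [-0.12  0.23  1.72  0.    1.19 -0.16] F [-0.1  0.8 -0.9] w 0.2
```

View pics/z1c.png

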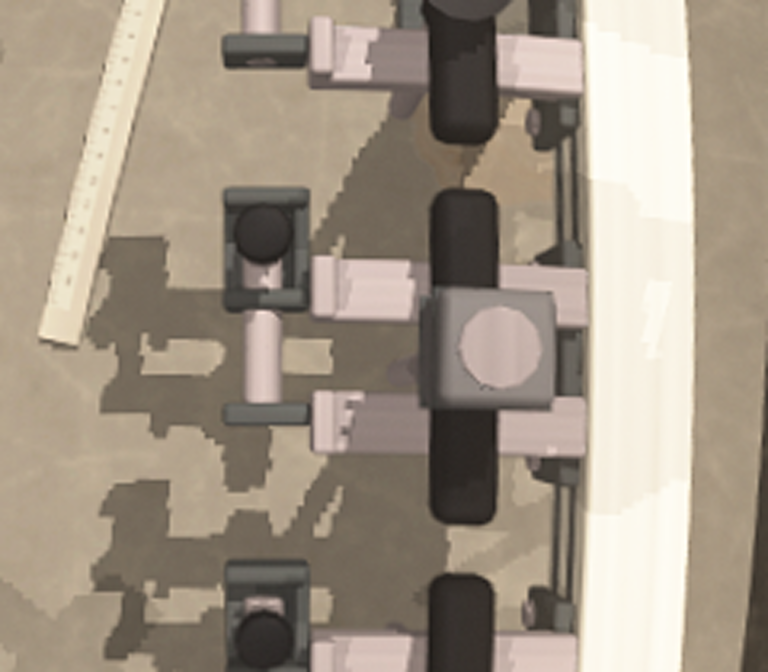

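View pics/z1sc.png

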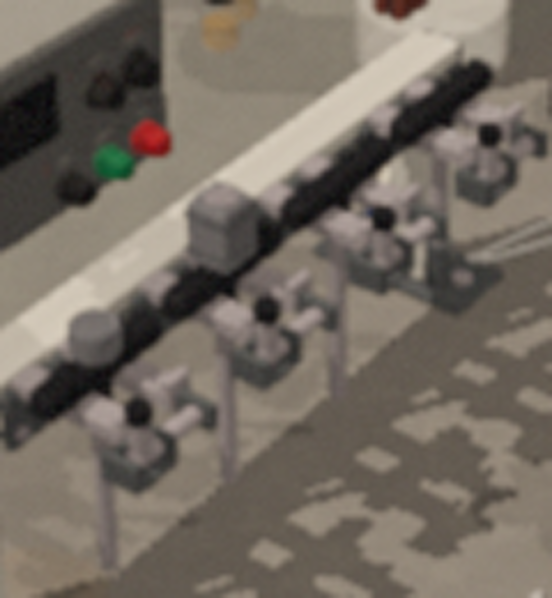

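The rod bars the mouth and reaches into the keeper, the key is upright with its handle across both prongs, and the neighbours are where they were. Handing in.

```bash
python3 -c "
from h import *
print(ctrl.close_job())"
```

```text
the job is handed in; nothing more can be done
None
```

The square-headed key now hangs on the free hook (second from the left) with its bolt pushed home. I handed the job in at about 22 s of the 72 s allowed.

1. **Bolt back:** I pushed it back until it stopped hard at 10.6 N.
2. **Key:** I gripped it by the head (26.0 mm opening), pulled it straight up and brought it in from the front over the lips. I lowered it until the handle touched the prongs, at about 3 N, and released it.
3. **Bolt home:** I pushed it forward until it stopped hard at 10.7 N.

**Last checks:** in the final wrist and scene views the handle lies across both prongs and the shaft is in the slot. The rod bars the mouth and reaches the keeper. The neighbouring tools look unmoved with gaps on both sides, and the gripper touches nothing.

**Disagreements:**
- The bolt's travel from finger positions came to about 32.4 mm instead of 34 mm. The fingers being slightly wider than the 20 mm I assumed would explain it, since both ends stopped hard.
- Two estimates of the hook seat's position differed by up to 2 mm, within the slot's clearance.
- The scene view showed the shaft tip about 4 mm off vertical while held, which may be lean or camera calibration.

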